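Lock the push-and-turn screw of a sloping project enclosure

TASK

The red battery pack lies on the sloping face of the grey project enclosure, over the big slotted screw of its battery compartment: lift it off and lay it flat on the black rubber mat. Then take the screwdriver out of its wooden block, seat its blade in the screw's slot, push the screw in and, keeping it pushed in, turn it clockwise as far as it goes (slot pointing straight up and down the slope), so that it springs back out locked when you let up. Stand the screwdriver back upright in its block, and leave the other things on the desk where they are.

Things in the scene. Friction and masses are not known exactly. Their poses are not given: they have to be found in the camera images.
- enclosure: Grey aluminium project enclosure, fixed to the desk, 180 mm (x) by 160 mm (y), origin at the centre of its underside. Its own -x side is the low front (22 mm high); from there a flat face 150 mm long rises towards +x at 30 degrees from level to 97 mm high, then a level top with three 12 mm high terminals. A lip 4 mm thick and 8 mm high stands along the face's lower edge and keeps the pack from sliding off.
- seat_center (a point): Fixed point on the enclosure's face at the centre of the screw's hole, 90 mm up the slope from the face's lower edge and half-way across. x points up the slope, y across, z straight out of the face (30 degrees from vertical). The screw works along this z.
- slot (a point): Centre of the slot's mouth in the screw head; moves and turns with the screw. z points straight out of the face, y runs along the slot. The steel head is 36 mm across and lies 1 mm below the face. The slot is a closed pocket 20 mm long, 6 mm wide (10 mm at its bevelled mouth) and 7 mm deep.
- plunger (a joint): How far the screw is pushed in, 0 to 0.006 m against a spring: about 4 N at the start of the travel, 10 N at the bottom. It must be in at least 4.5 mm, best to the bottom, while the screw passes from 0.5 to 1.2 rad, else a hidden stop blocks the turning.
- screw (a joint): Angle of the screw, 0 to 1.571 rad, growing clockwise as seen looking at the face from outside; starts between 0 and 0.3. At 0 the slot runs across the slope, at 1.571 (end stop, locked) straight up and down the slope. Turning takes about 0.05 N m. Because the blade has play in the slot, the screwdriver turns up to 0.2 rad more than the screw.
- pack_center (a point): Centre of the red battery pack, 90 mm (x) by 48 mm (y) by 30 mm (z), about 0.22 kg. At the start it lies flat on the face with x up the slope, its lower end against the lip, covering most of the screw.
- mat_center (a point): Centre of the top of the black rubber mat fixed on the desk, 150 mm (x) by 120 mm (y), 3 mm thick.
- driver_grip (a point): Centre of the screwdriver's handle, 124 mm above the blade's end; z points from blade to handle, x along the blade's width, y across its thickness. The handle is square, 28 by 28 mm with flats facing x and y, 80 mm long (40 mm either way from this point). Below it a round guard 40 mm across and 6 mm thick, then a 10 mm round shaft. About 0.16 kg.
- driver_tip (a point): Middle of the end of the screwdriver's blade, same axes as driver_grip. The blade is 16 mm wide and 3 mm thick; the underside of the guard is 78 mm above this point.
- block_hole (a point): Centre of the square hole's mouth in the top of the wooden screwdriver block (fixed, 70 by 70 mm, 92 mm high). The hole is 29 mm square with a bevelled mouth and goes through; the screwdriver stands upright in it with its guard resting on the block's top.
- meter: Silver standing-wave meter box, bystander, 90 by 150 by 60 mm high, origin at the centre of its underside.
- resistor: White ceramic power resistor, bystander, 75 mm long (y), 20 mm square, origin at the centre of its underside.
- morse_key: Morse key, bystander, 100 by 65 by 46 mm high, origin at the centre of its underside.
- mug: Blue ceramic mug, bystander, 80 mm across, 90 mm high, origin at the centre of its underside.
- tin: Glass jar of spares, bystander, 60 mm across, 70 mm high, origin at the centre of its underside.
There are look-alikes about, which are no part of the job. Of the things like the part that bears driver_grip, leave any that is orange; of the rest the smaller one is meant.

How it is judged (in metres and radians):
On the way, in this order (a step that is already met when the one before it is completed fails the run):
1. the battery pack has been laid on the rubber mat and let go (x of pack_center in the frame of mat_center between -0.07 and 0.07 m and y of pack_center in the frame of mat_center between -0.055 and 0.055 m and height (world z) of pack_center below 0.0215 m and contact force between the fingers and pack below 0.2 N), for 0.2 s.
2. the screw is pushed in at least 3 mm by the screwdriver, not yet turned past its stop (value of joint plunger above 0.003 m and contact force between driver and screw above 2 N and value of joint screw below 0.9 rad), for 0.1 s.
3. the screw has been turned to its locked end with the screwdriver (value of joint screw above 1.35 rad and contact force between driver and screw above 0.5 N), for 0.1 s.
At the end, for the whole second after the job is handed in: Screw at 1.35 rad or more and sprung out to within 1.2 mm; pack lying flat on the mat, its centre within 70 mm (x) and 55 mm (y) of the mat's; screwdriver upright within 0.15 rad in the block's hole, guard down on the block (blade end below 25 mm, within 20 mm of the hole's axis) (value of joint screw above 1.35 rad and value of joint plunger below 0.0012 m and x of pack_center in the frame of mat_center between -0.07 and 0.07 m and y of pack_center in the frame of mat_center between -0.055 and 0.055 m and height (world z) of pack_center below 0.0215 m and angle between driver_grip's own z axis and vertical below 0.15 rad and horizontal distance between driver_tip and block_hole below 0.02 m and height (world z) of driver_tip below 0.025 m and horizontal distance between driver_grip and block_hole below 0.025 m); the robot touches nothing.
It fails at once if a bystander (meter, resistor, Morse key, mug or jar) is moved more than 30 mm (distance of any of meter, resistor, morse_key, mug, tin from where it was at the start of the episode above 0.03 m).
It fails at once if the fingers push the screw themselves (contact force between the fingers and screw above 2 N).
It also fails if it takes over 72 s, if anything falls off the work surface, if the arm or the gripper's body presses on something with over 40 N, if the wrist force passes 120 N, or if a joint passes its speed limit or range.

ROBOT

A 6-joint arm with a two-finger parallel gripper is mounted at the origin on the work surface. World frame = base frame: x ahead of the robot, y to its left, z up, the work surface at z = 0. Lengths are in m, angles in degrees, forces in N, time in s.
With the tool pointing down it reaches from about 0.3 to 0.875 m from the base axis. Payload 6.4 kg.
Tool frame: the origin (TCP) lies at the centre of the arm's flange, where the gripper is bolted on; the fingertips stand 173 mm ahead of it and the grasp point (between the pads) lies env.grip_point_offset ahead of it (env.grip_point_offset is the distance from the TCP to the grasp point, in m); z points along the fingers, y is the line along which they close (so a half turn about z gives the same grasp; the last joint's range is limited). The gripper opens to 85 mm and grips with 20 to 120 N. Pads are 22 mm wide; open, the fingers measure 114 mm over their backs; the gripper's body (76 mm by 85 mm) begins 54 mm behind the grasp point. The pads swing forward as they close: fully open they stand 13 mm farther back than shut.
Start: joints at [-81.091, 10.359, 92.074, -0, 77.567, -11.82], TCP at [0.204, -0.538, 0.405] pointing down, gripper open.
Joint ranges: [-171.53, 171.53], [-51.25, 118.39], [17.06, 147.69], [-65.23, 245.23], [0, 150.52], [-178.68, 178.68]. Speed limits (degrees/s): [147.25, 147.25, 172.46, 180, 180, 180].

INTERFACE

Orientations are given as [roll, pitch, yaw] about the fixed x, y, z axes, in that order (R = Rz(yaw) Ry(pitch) Rx(roll)).
In Python, from station import env gives the robot as it stands. The module is installed in compiled form; this text tells all that it offers.
- The arm moves only by the shell command python3 -m pendant 'ROWS' [FORCE]. ROWS is JSON, a list of rows, each an object with "offset": the shift along the world's x, y, z as a fraction of full scale, a list of three; "spin": the turn about the world's z as a fraction of full scale; "gripper": the closure in counts, from 0 (fully open) to 255 (shut). A call has 1 to 10 rows; each row shifts and turns the commanded pose from where the row before left it; what a row does not reach is not made up. Full scale, the value 1, is 0.025 m for a shift and 4 degrees for a turn. A row lasts 1/8 s, in which the tool goes at most 62.5 mm and 10.7 degrees, less where a joint would pass 70% of its speed; a pose out of reach is approached as far as the arm can. A call with a number of a shift or a turn outside -1 to 1 is refused whole. A call with a gripper value outside its range is refused whole. The fingers move at their own pace and stop on an object; FORCE is the grip in N (left out, the last holds). Time passes only in rows, so rows that do not move let the fingers close. It gives the time, the measured TCP pose, the force, the opening and the grip force at its end, in the units of the state.
- env.sense(): the state, without advancing time (a new reading comes with each control period).
- env.camera(name): name is "scene" or "top"; returns a dict with "img" (400x640x3 uint8, blue, green, red), "fx", "fy", "cx", "cy" (pixels), "k1" (the pictures are not rectified: a ray, as slopes to the right and down, at radius r is drawn at 1 + k1 r^2 times it, then the intrinsics apply), "rvec" (rotation vector, rad) and "tvec" (3), from world to camera coordinates, as OpenCV has them. Camera axes: x right, y down, z forward; pixel columns grow to the right and rows downward; lengths in m; the calibration is good to about 2 mm. A picture is of the moment at which its call begins. There is no depth.
- env.finish_job(): hands the job in; it is judged then, once.
The state is a dict: "t": time; "qpos": joint angles; "joint_vel": joint speeds; "joint_torque": joint torques, N m; "position": TCP position; "eef_rot": TCP orientation; "wrist_force": force on the tool from outside, world axes, zero at the start; "moment": the same for the moment, N m; "grip_width": finger opening in m; "grasp_force": force on a finger pad.
Only numpy, scipy, OpenCV 4.12 (cv2) and the standard library are available. Lean on these libraries where they do the work, as an engineer would, in place of code of your own. Each camera call takes 0.05 s, during which the arm holds its last target. There are 200 camera calls.

## Working session

There is one attempt and no reset: what is moved stays moved. The work goes in short steps, Python scripts to look and compute and a shell command to move; the robot and the scene stay as the last step left them, time stands still between calls to the robot, and variables do not carry over. Pictures are saved under pics/ and viewed, at most 13 in all, crops included, and the job is handed in when it is done.

```bash
mkdir -p pics
cat > h.py <<'E'
import numpy as np, cv2
from station import env
def cam(n,save=None):
    c=env.camera(n); 
    if save: cv2.imwrite('pics/'+save,c['img'])
    K=np.array([[c['fx'],0,c['cx']],[0,c['fy'],c['cy']],[0,0,1.]]); D=np.array([c['k1'],0,0,0,0.])
    return c,K,D
def proj(c,P):
    K=np.array([[c['fx'],0,c['cx']],[0,c['fy'],c['cy']],[0,0,1.]]);D=np.array([c['k1'],0,0,0,0.])
    return cv2.projectPoints(np.atleast_2d(np.float64(P)),np.float64(c['rvec']),np.float64(c['tvec']),K,D)[0].reshape(-1,2)
def ray(c,uv):
    K=np.array([[c['fx'],0,c['cx']],[0,c['fy'],c['cy']],[0,0,1.]]);D=np.array([c['k1'],0,0,0,0.])
    R=cv2.Rodrigues(np.float64(c['rvec']))[0]; o=-R.T@np.float64(c['tvec']).ravel()
    p=cv2.undistortPoints(np.float64(uv).reshape(-1,1,2),K,D).reshape(-1,2)
    d=np.c_[p,np.ones(len(p))]@R
    return o,d
def atz(c,uv,z):
    o,d=ray(c,uv); return o+d*((z-o[2])/d[:,2])[:,None]
def tri(c1,u1,c2,u2):
    o1,d1=ray(c1,u1);o2,d2=ray(c2,u2);out=[]
    for a,b in zip(d1,d2):
        s=np.linalg.lstsq(np.c_[a,-b],o2-o1,rcond=None)[0]; p=o1+a*s[0];q=o2+b*s[1]
        out.append(np.r_[(p+q)/2,np.linalg.norm(p-q)])
    return np.array(out)
E
python3 - <<'E'
from h import *
s=env.sense(); print(s,env.grip_point_offset)
for n in('scene','top'):
    c,K,D=cam(n,n+'0.png'); R=cv2.Rodrigues(np.float64(c['rvec']))[0]
    print(n,c['fx'],c['k1'],-R.T@np.float64(c['tvec']).ravel(),R[2])
E
```

```text
{'t': 0.0, 'qpos': array([-8.10911765e+01,  1.04004359e+01,  9.21309947e+01, -1.22921635e-03,
        7.75675136e+01, -1.18226708e+01]), 'joint_vel': array([-3.13983960e-05,  5.70838177e-02, -3.50184198e-02, -2.23794946e-02,
        1.11213108e-02,  5.68812297e-02]), 'joint_torque': array([ 1.09977620e-03, -4.44869363e+01, -3.51332974e+01, -1.23642048e-04,
        9.03575012e-03, -1.34294581e-05]), 'position': array([ 0.20349334, -0.53751837,  0.40380378]), 'eef_rot': array([-1.79902909e+02, -1.90975201e-02,  2.07317438e+01]), 'wrist_force': array([ 0.71086154, -0.66152079,  0.0550068 ]), 'moment': array([ 0.0370908 ,  0.00147422, -0.02826787]), 'grasp_force': 0.0, 'grip_width': 0.08553501827054458} 0.1547
scene 461.79866143157864 0.037257713154841623 [1.20354621 0.39007939 1.08745677] [-0.52328777 -0.31018035 -0.79369897]
top 423.3071472454589 -0.04379212414460841 [0.34004113 0.0168375  1.35939123] [ 0.16822719 -0.01157548 -0.98568028]
```

View pics/scene0.png

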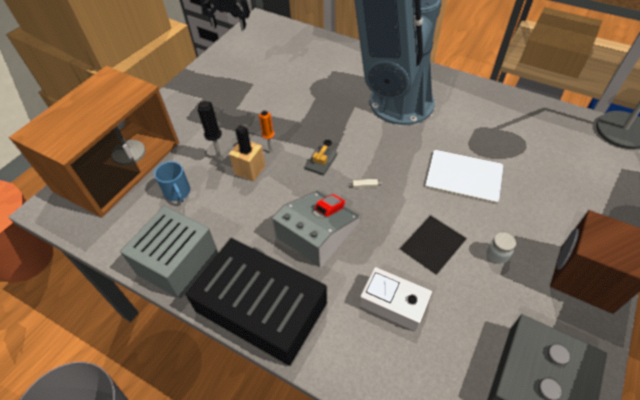

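View pics/top0.png

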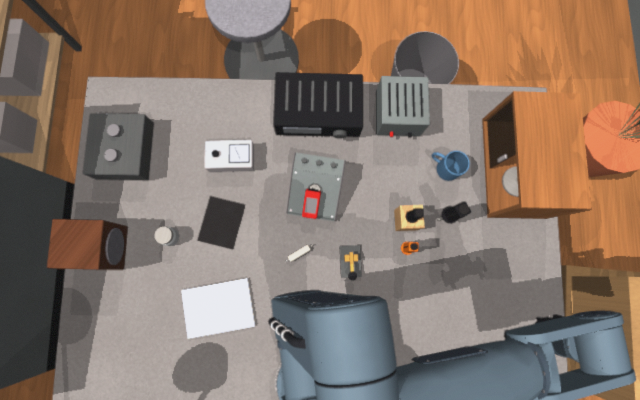

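Run:
```python
import cv2,numpy as np
t=cv2.imread('pics/top0.png');s=cv2.imread('pics/scene0.png')
def cr(i,x,y,w=100,h=75): return cv2.resize(i[y:y+h,x:x+w],(400,300),interpolation=cv2.INTER_CUBIC)
a=np.vstack([np.hstack([cr(t,270,147),cr(t,385,180)]),np.hstack([cr(s,266,180),cr(s,186,95)])])
cv2.imwrite('pics/crop1.png',a)
```

```text
(no output)
```

View pics/crop1.png

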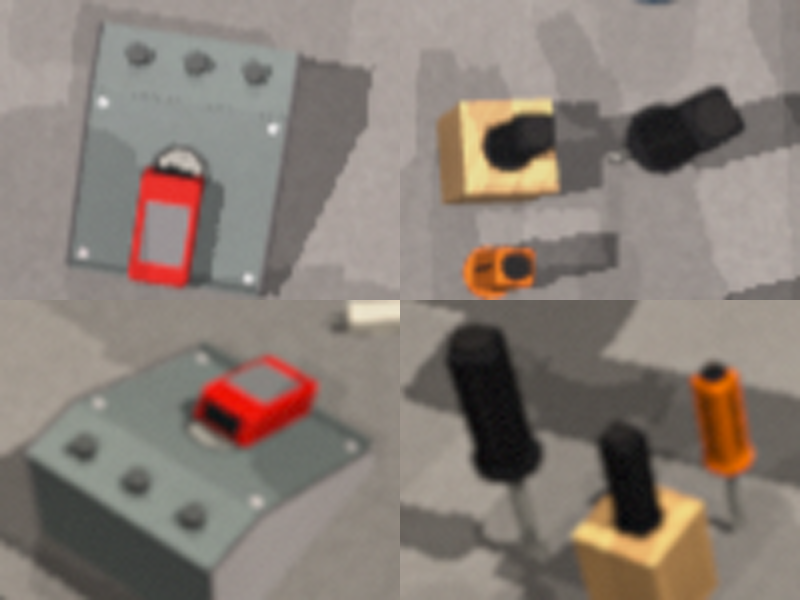

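```bash
cat > m1.py <<'E'
from h import *
from scipy.optimize import least_squares
c,_,_=cam('top');s,_,_=cam('scene')
def R2(y): return np.array([[np.cos(y),-np.sin(y)],[np.sin(y),np.cos(y)]])
def fit(Lt,ut,Ls,us,x0,free_z=True):
    Lt=np.float64(Lt);Ls=np.float64(Ls)
    def w(p,L): return np.c_[L[:,:2]@R2(p[2]).T+p[:2],L[:,2]+p[3]]
    f=lambda p:np.r_[(proj(c,w(p,Lt))-ut).ravel(),(proj(s,w(p,Ls))-us).ravel()]
    r=least_squares(f,x0,loss='soft_l1'); return r.x,np.abs(r.fun).round(1)
if __name__=='__main__':
    X=.09;Y=.08
    Lt=[[X,Y,.097],[X,-Y,.097],[-X,Y,.026],[-X,-Y,.026]]
    Ls=[[X,-Y,.097],[X,Y,.097],[.04,-Y,.097],[.04,Y,.097],[-X,-Y,.026],[-X,Y,.026]]
    print('encl',fit(Lt,[[295.75,152.5],[344.75,160],[287.5,212.5],[335.5,220.75]],Ls,[[273,218],[318.5,247.5],[286.75,203.75],[333,229.5],[317.25,190.75],[359,215]],[.5,0,-.1,0]))
    b=.035
    print('block',fit([[b,b,0],[b,-b,0],[-b,-b,0],[-b,b,0]],[[400.75,205],[424,205.75],[424.75,227.75],[402,229]],[[b,-b,0],[b,b,0],[-b,b,0],[-b,-b,0]],[[229.25,154.5],[249.75,163],[265.25,152],[248.5,142.5]],[.4,-.3,0,.092]))
    # colour blobs
    def blob(im,mask,box):
        m=np.zeros(mask.shape,np.uint8);x0,y0,x1,y1=box;m[y0:y1,x0:x1]=mask[y0:y1,x0:x1]*255
        k=max(cv2.findContours(m,0,2)[0],key=cv2.contourArea);return cv2.minAreaRect(k)
    it=c['img'].astype(int);is_=s['img'].astype(int)
    mt=blob(it,it.max(2)<60,(185,185,255,260));ms=blob(is_,is_.max(2)<60,(390,205,480,280))
    print(mt,ms);print('mat tri',tri(c,[mt[0]],s,[ms[0]]));P=atz(c,cv2.boxPoints(mt),.003);print(P.round(3),P.mean(0))
    print('handle top',tri(c,[[418.5,211.5]],s,[[241.5,127]]))
    print('tall top',tri(c,[[462,208]],s,[[205,103]]),'orange top',tri(c,[[414,246.5]],s,[[264.2,113]]))
    # pack top face label centre (top crop 166,232; scene crop 263,382)
    print('pack label',tri(c,[[311.5,205]],s,[[331.75,200.5]]))
E
python3 m1.py
```

```text
encl (array([ 0.59582964,  0.00557568, -0.13653439, -0.00129054]), array([1.2, 0.1, 1.1, 0.6, 1.3, 0.4, 0.4, 0.1, 0.6, 1.7, 2.3, 0. , 2. ,
       0.2, 0.2, 4.4, 1.8, 1.2, 1.5, 1.2]))
block (array([ 0.50495057, -0.29275429, -0.00533467,  0.07596928]), array([0. , 0.6, 0.7, 0.4, 1. , 1. , 1. , 0.7, 0.4, 1. , 0.7, 1. , 2.7,
       3.4, 5. , 2. ]))
((221.12266540527344, 222.32073974609375), (34.477500915527344, 45.054264068603516), 15.945395469665527) ((432.6147155761719, 243.2622833251953), (43.02039337158203, 48.525978088378906), 39.80557632446289)
mat tri [[ 0.48673397  0.30516146 -0.00073736  0.00461535]]
[[0.43  0.377 0.003]
 [0.571 0.345 0.003]
 [0.542 0.236 0.003]
 [0.402 0.269 0.003]] [0.48615163 0.30660513 0.003     ]
handle top [[ 0.50780759 -0.2854498   0.18420928  0.00143538]]
tall top [[ 0.51368096 -0.39445855  0.22997616  0.00328851]] orange top [[ 0.41093982 -0.27681991  0.16191306  0.00283095]]
pack label [[0.53760538 0.01679809 0.07007082 0.00057653]]
```

```bash
R='' ; python3 -m pendant '[{"offset":[0.62,1,0],"spin":-0.7,"gripper":0},{"offset":[0.62,1,0],"spin":-0.7,"gripper":0},{"offset":[0.62,1,0],"spin":-0.7,"gripper":0},{"offset":[0.62,1,0],"spin":-0.7,"gripper":0},{"offset":[0.62,1,0],"spin":-0.7,"gripper":0},{"offset":[0.62,1,0],"spin":-0.7,"gripper":0},{"offset":[0.62,1,0],"spin":-0.7,"gripper":0},{"offset":[0.62,1,0],"spin":-0.7,"gripper":0},{"offset":[0.62,1,0],"spin":-0.7,"gripper":0},{"offset":[0.62,1,0],"spin":-0.8,"gripper":0}]' 60
python3 -m pendant '[{"offset":[0.62,1,0],"spin":0,"gripper":60},{"offset":[0.62,1,0],"spin":0,"gripper":60},{"offset":[0.62,1,0],"spin":0,"gripper":60},{"offset":[0.62,1,0],"spin":0,"gripper":60},{"offset":[0.62,1,0],"spin":0,"gripper":60},{"offset":[0.62,1,0],"spin":0,"gripper":60},{"offset":[0.62,1,0],"spin":0,"gripper":60},{"offset":[0.62,1,0],"spin":0,"gripper":60},{"offset":[0.62,1,0],"spin":0,"gripper":60},{"offset":[0.62,1,0],"spin":0,"gripper":60}]'
python3 -m pendant '[{"offset":[0.6,1,-0.8],"spin":0,"gripper":60},{"offset":[0.6,1,-0.8],"spin":0,"gripper":60},{"offset":[0,0,-0.8],"spin":0,"gripper":60},{"offset":[0,0,0],"spin":0,"gripper":60}]'
python3 - <<'E'
from m1 import *
cv2.imwrite('pics/top1.png',c['img']);cv2.imwrite('pics/scene1.png',s['img'])
E
```

```text
t: 1.45
position: [0.3589, -0.2869, 0.4046]
eef_rot: [-180.0, 0.0, -7.8]
wrist_force: [0.0, -0.3, 0.3]
grip_width: 0.0852
grasp_force: 0.0
t: 2.7
position: [0.5139, -0.0369, 0.4046]
eef_rot: [-180.0, 0.0, -7.7]
wrist_force: [-1.4, -0.2, 0.1]
grip_width: 0.0655
grasp_force: 0.0
t: 3.2
position: [0.5428, 0.0127, 0.3428]
eef_rot: [-180.0, 0.2, -7.6]
wrist_force: [0.5, -0.0, 0.2]
grip_width: 0.0655
grasp_force: 0.0
```

```bash
cat > ov.py <<'E'
from m1 import *
e=np.array([.596,.0055,-.1365])
def W(L):L=np.float64(L);return np.c_[L[:,:2]@R2(e[2]).T+e[:2],L[:,2]]
c30,s30=np.cos(np.pi/6),.5
def face(u,v,n=0): return [-.09+u*c30-n*s30,v,.022+u*s30+n*c30]
if __name__=='__main__':
    X,Y=.09,.08
    polys=[[face(0,Y),face(.15,Y),face(.15,-Y),face(0,-Y)],[[X,Y,.097],[.04,Y,.097],[.04,-Y,.097],[X,-Y,.097]]]
    polys+=[[face(.004,.024,.03),face(.094,.024,.03),face(.094,-.024,.03),face(.004,-.024,.03)],[face(.09+.018*np.cos(a),.018*np.sin(a)) for a in np.arange(0,6.3,.3)]]
    out=[]
    for n,cc,x,y in(('top0',c,270,147),('scene0',s,266,180)):
        im=cv2.imread(f'pics/{n}.png')[y:y+75,x:x+100];im=cv2.resize(im,(400,300),interpolation=2)
        for p in polys:
            q=(proj(cc,W(p))-[x,y]+.5)*4;cv2.polylines(im,[q.astype(np.int32)],True,(0,255,255),1)
        out.append(im)
    a=np.hstack(out)
    i1=[cv2.imread('pics/top1.png')[130:230,260:390],cv2.imread('pics/scene1.png')[150:250,260:390]]
    a=np.vstack([a,np.hstack([cv2.resize(i,(400,300)) for i in i1])])
    cv2.imwrite('pics/ov1.png',a)
E
python3 ov.py
```

```text
(no output)
```

View pics/ov1.png

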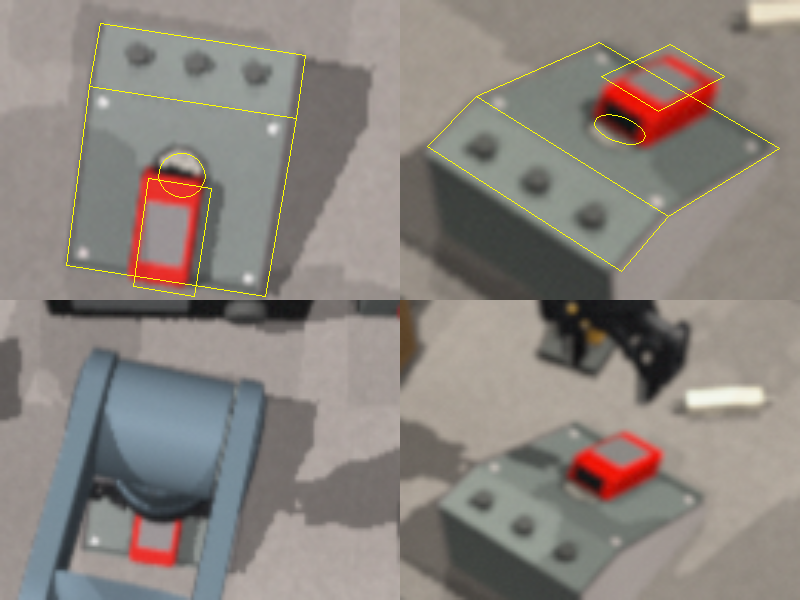

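```bash
python3 -m pendant '[{"offset":[0.12,0.16,-0.8],"spin":0,"gripper":60},{"offset":[0,0,-0.9],"spin":0,"gripper":60},{"offset":[0,0,-0.9],"spin":0,"gripper":60},{"offset":[0,0,-0.9],"spin":0,"gripper":60},{"offset":[0,0,-0.8],"spin":0,"gripper":60},{"offset":[0,0,-0.3],"spin":0,"gripper":60},{"offset":[0,0,0],"spin":0,"gripper":60}]'
python3 -m pendant '[{"offset":[0,0,0],"spin":0,"gripper":140},{"offset":[0,0,0],"spin":0,"gripper":140},{"offset":[0,0,0],"spin":0,"gripper":140},{"offset":[0,0,0],"spin":0,"gripper":140},{"offset":[0,0,0],"spin":0,"gripper":140},{"offset":[0,0,0],"spin":0,"gripper":140}]' 40
```

```text
t: 4.28
position: [0.5467, 0.016, 0.2301]
eef_rot: [180.0, -0.0, -7.7]
wrist_force: [-1.3, -0.7, -0.6]
grip_width: 0.0656
grasp_force: 0.0
t: 5.03
position: [0.5471, 0.0161, 0.231]
eef_rot: [180.0, -0.1, -7.7]
wrist_force: [-1.6, -0.5, 7.0]
grip_width: 0.0474
grasp_force: 42.4
```

```bash
python3 -m pendant '[{"offset":[0,0,0.6],"spin":0,"gripper":140},{"offset":[0,0,0.8],"spin":0,"gripper":140},{"offset":[0,0,0.8],"spin":0,"gripper":140},{"offset":[0,0,0.8],"spin":0,"gripper":140},{"offset":[0,0,0.4],"spin":0,"gripper":140}]'
python3 -m pendant '[{"offset":[-0.2,0.5,0],"spin":0,"gripper":140},{"offset":[-0.2,1,0],"spin":0,"gripper":140},{"offset":[-0.2,1,0],"spin":0,"gripper":140},{"offset":[-0.2,1,0],"spin":0,"gripper":140},{"offset":[-0.2,1,0],"spin":0,"gripper":140},{"offset":[-0.2,1,0],"spin":0,"gripper":140},{"offset":[-0.2,1,0],"spin":0,"gripper":140},{"offset":[-0.2,1,0],"spin":0,"gripper":140},{"offset":[-0.2,1,-0.4],"spin":0,"gripper":140},{"offset":[-0.2,1,-0.8],"spin":0,"gripper":140}]'
python3 -m pendant '[{"offset":[-0.2,1,-0.8],"spin":0,"gripper":140},{"offset":[-0.2,1,-0.8],"spin":0,"gripper":140},{"offset":[0,0.1,-0.4],"spin":0,"gripper":140},{"offset":[0,0,0],"spin":0,"gripper":140}]'
python3 - <<'E'
from m1 import *
cv2.imwrite('pics/ov2.png',np.hstack([cv2.resize(c['img'][160:260,160:290],(400,300)),cv2.resize(s['img'][180:280,370:500],(400,300))]))
E
```

```text
t: 5.65
position: [0.5468, 0.0162, 0.3164]
eef_rot: [180.0, -0.1, -7.7]
wrist_force: [-0.1, 0.6, -1.7]
grip_width: 0.0473
grasp_force: 41.9
t: 6.9
position: [0.4956, 0.2552, 0.2841]
eef_rot: [-180.0, -0.0, -7.6]
wrist_force: [0.5, -1.0, -2.3]
grip_width: 0.0472
grasp_force: 42.0
t: 7.4
position: [0.4855, 0.3061, 0.2333]
eef_rot: [179.9, 0.2, -7.6]
wrist_force: [-0.3, 0.5, -1.8]
grip_width: 0.0474
grasp_force: 42.0
```

View pics/ov2.png

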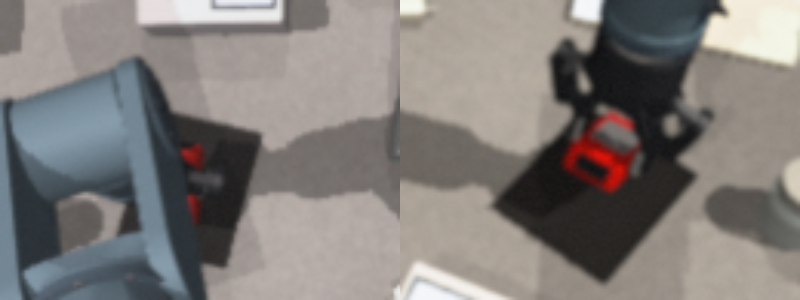

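```bash
python3 -m pendant '[{"offset":[0,0,-0.5],"spin":0,"gripper":140},{"offset":[0,0,-0.4],"spin":0,"gripper":140},{"offset":[0,0,-0.2],"spin":0,"gripper":140},{"offset":[0,0,0],"spin":0,"gripper":140}]' 20
python3 -m pendant '[{"offset":[0,0,-0.2],"spin":0,"gripper":140},{"offset":[0,0,-0.2],"spin":0,"gripper":140},{"offset":[0,0,-0.1],"spin":0,"gripper":140},{"offset":[0,0,0],"spin":0,"gripper":140}]'
```

```text
t: 8.0
position: [0.4877, 0.3058, 0.2081]
eef_rot: [180.0, -0.1, -7.7]
wrist_force: [0.6, -3.0, 4.5]
grip_width: 0.0472
grasp_force: 43.2
t: 8.5
position: [0.4917, 0.306, 0.1994]
eef_rot: [-179.8, -0.8, -7.7]
wrist_force: [9.9, -5.6, 14.8]
grip_width: 0.047
grasp_force: 45.3
```

```bash
python3 -m pendant '[{"offset":[0,0,0],"spin":0,"gripper":100},{"offset":[0,0,0],"spin":0,"gripper":60},{"offset":[0,0,0.2],"spin":0,"gripper":60},{"offset":[0,0,0.8],"spin":0,"gripper":60},{"offset":[0,0,1],"spin":0,"gripper":60},{"offset":[0,0,1],"spin":0,"gripper":60},{"offset":[0,0,1],"spin":0,"gripper":60},{"offset":[0,0,1],"spin":0,"gripper":60},{"offset":[-0.5,0,1],"spin":0,"gripper":60},{"offset":[-1,-0.5,1],"spin":0,"gripper":60}]'
python3 -m pendant '[{"offset":[-1,-1,1],"spin":0,"gripper":60},{"offset":[-1,-1,0],"spin":0,"gripper":60},{"offset":[-1,-1,0],"spin":0,"gripper":60},{"offset":[-1,-1,0],"spin":0,"gripper":60},{"offset":[0,-1,0],"spin":0,"gripper":60},{"offset":[0,-1,0],"spin":0,"gripper":60},{"offset":[0,-1,0],"spin":0,"gripper":60},{"offset":[0,-1,0],"spin":0,"gripper":60},{"offset":[0,-1,0],"spin":0,"gripper":60},{"offset":[0,-1,0],"spin":0,"gripper":60}]'
python3 -m pendant '[{"offset":[0,-1,0],"spin":0,"gripper":60},{"offset":[0,-1,0],"spin":0,"gripper":60},{"offset":[0,-1,0],"spin":0,"gripper":60},{"offset":[0,-1,0],"spin":0,"gripper":60},{"offset":[0,-1,0],"spin":0,"gripper":60},{"offset":[0,-1,0],"spin":0,"gripper":60}]'
python3 - <<'E'
from m1 import *
cv2.imwrite('pics/top3.png',c['img']);cv2.imwrite('pics/scene3.png',s['img'])
def cr(i,x,y,w=100,h=75): return cv2.resize(i[y:y+h,x:x+w],(400,300),interpolation=cv2.INTER_CUBIC)
a=cr(c['img'],270,147);b=cr(s['img'],266,180)
d=cr(c['img'],296,172,40,30);e=cr(s['img'],300,195,40,30)
cv2.imwrite('pics/ov3.png',np.vstack([np.hstack([d,e]),np.hstack([cr(c['img'],180,185),cr(s['img'],385,205)])]))
E
```

```text
t: 9.75
position: [0.4489, 0.2939, 0.3721]
eef_rot: [-179.9, -0.1, -7.6]
wrist_force: [0.1, -0.1, 0.5]
grip_width: 0.0653
grasp_force: 0.0
t: 11.0
position: [0.3487, 0.0431, 0.3959]
eef_rot: [180.0, -0.1, -7.6]
wrist_force: [0.5, 0.6, 0.8]
grip_width: 0.0649
grasp_force: 0.0
t: 11.75
position: [0.3488, -0.1069, 0.3959]
eef_rot: [180.0, -0.1, -7.7]
wrist_force: [0.1, 0.1, -0.2]
grip_width: 0.0652
grasp_force: 0.0
```

View pics/ov3.png

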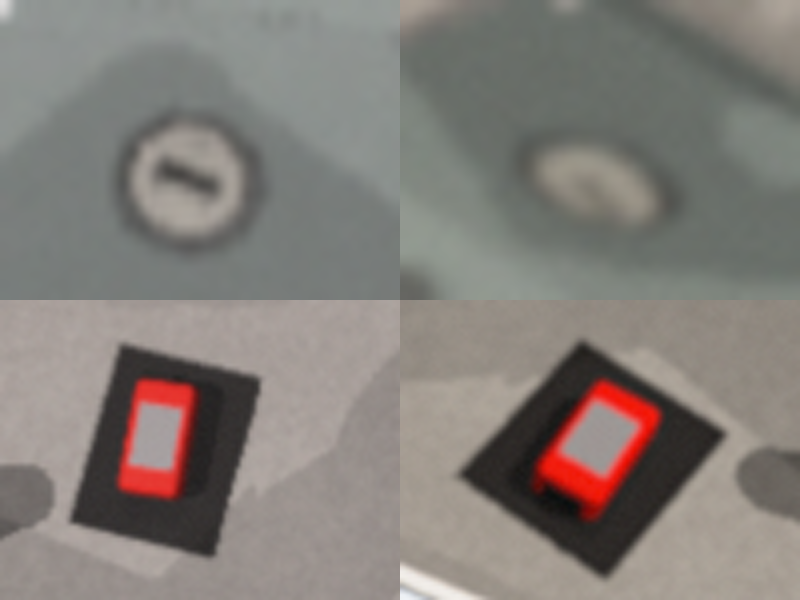

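Run:
```python
from m1 import *
a=cv2.imread('pics/top3.png');b=cv2.imread('pics/scene3.png')
def cen(im,x,y,r,thr):
    p=im[y-r:y+r+1,x-r:x+r+1].astype(float); w=np.clip(p[...,2]-p[...,0]*1.0,None,None) # r-b
    g=p.mean(2); w=np.clip((p[...,2]-p[...,0])-thr,0,None)
    Y,X=np.mgrid[y-r:y+r+1,x-r:x+r+1]; return [(w*X).sum()/w.sum(),(w*Y).sum()/w.sum()]
ct=cen(a,314,190,8,8);cs=cen(b,319,213,8,8);print(ct,cs)
print(tri(c,[ct,[314.3,189.6]],s,[cs,[319.3,213]]))
uv=np.array([[152,165],[220,188],[188,181]])/10+[295.5,171.5]
# intersect rays with face plane through estimated centre
P0=tri(c,[ct],s,[cs])[0,:3]
for yaw in(-.1365,):
    n=np.array([-.5*np.cos(yaw),-.5*np.sin(yaw),np.cos(np.pi/6)])
    o,d=ray(c,uv);Q=o+d*(((P0-o)@n)/(d@n))[:,None];v=Q[1]-Q[0]
    print(Q,np.linalg.norm(v),'horizontal dir deg',np.degrees(np.arctan2(v[1],v[0])))
    ux=np.array([np.cos(yaw)*.866,np.sin(yaw)*.866,.5]);uy=np.array([-np.sin(yaw),np.cos(yaw),0])
    print('screw angle', np.arctan2(v@ux,v@uy)*57.3)
# enclosure fit refined from white corner screws on face? edges in top
for n in('top','scene'):
    print(n)
im=a.astype(int);m=((im.min(2)>195)).astype(np.uint8);m[:145]=0;m[225:]=0;m[:,:280]=0;m[:,350:]=0
k,_,st,ce=cv2.connectedComponentsWithStats(m);print(st[1:,4],ce[1:])
```

```text
[np.float64(314.2642642642643), np.float64(189.7057057057057)] [np.float64(319.21491228070175), np.float64(213.02850877192984)]
[[0.58740876 0.00747131 0.06554941 0.00430382]
 [0.58756211 0.00757561 0.06598116 0.00384522]]
[[ 0.59139771  0.02060442  0.06679922]
 [ 0.58493714 -0.00069409  0.0647772 ]
 [ 0.58688687  0.00930705  0.06510668]] 0.022348461240509068 horizontal dir deg -106.87435112084071
screw angle -169.58737567432232
top
scene
[2 3] [[295.5        172.        ]
 [337.66666667 178.66666667]]
```

```bash
python3 -m pendant '[{"offset":[0.6,-0.7,0],"spin":1,"gripper":60},{"offset":[0.6,-0.7,0],"spin":1,"gripper":60},{"offset":[0.6,-0.7,0],"spin":1,"gripper":60},{"offset":[0.6,-0.7,0],"spin":1,"gripper":60},{"offset":[0.6,-0.7,0],"spin":1,"gripper":60},{"offset":[0.6,-0.7,0],"spin":1,"gripper":60},{"offset":[0.6,-0.7,0],"spin":1,"gripper":60},{"offset":[0.6,-0.7,0],"spin":1,"gripper":60},{"offset":[0.6,-0.7,0],"spin":1,"gripper":60},{"offset":[0.6,-0.7,0],"spin":1,"gripper":60}]'
python3 -m pendant '[{"offset":[0.2,-0.2,0],"spin":1,"gripper":60},{"offset":[0,0,0],"spin":1,"gripper":60},{"offset":[0,0,0],"spin":1,"gripper":60},{"offset":[0,0,0],"spin":1,"gripper":60},{"offset":[0,0,0],"spin":1,"gripper":60},{"offset":[0,0,0],"spin":1,"gripper":60},{"offset":[0,0,0],"spin":1,"gripper":60},{"offset":[0,0,0],"spin":1,"gripper":60},{"offset":[0,0,0],"spin":1,"gripper":60},{"offset":[0,0,0],"spin":1,"gripper":60}]'
python3 -m pendant '[{"offset":[0,0,0],"spin":1,"gripper":60},{"offset":[0,0,0],"spin":1,"gripper":60},{"offset":[0,0,0],"spin":1,"gripper":60},{"offset":[0,0,0],"spin":1,"gripper":60},{"offset":[0,0,0],"spin":0.4,"gripper":60},{"offset":[0,0,0],"spin":0,"gripper":60}]'
python3 - <<'E'
from m1 import *
cv2.imwrite('pics/top4.png',c['img']);cv2.imwrite('pics/scene4.png',s['img'])
a=cv2.imread('pics/top0.png');b=cv2.imread('pics/scene0.png')
def cr(i,x,y,w=60,h=45): return cv2.resize(i[y:y+h,x:x+w],(400,300),interpolation=cv2.INTER_CUBIC)
p=np.array([.505,-.287]);L=lambda z:[*p,z]
T=proj(c,[L(.178),L(.098)]);S=proj(s,[L(.178),L(.098)]);
A=cr(a,390,195);B=cr(b,215,115)
for q in T:cv2.circle(A,tuple(int(v) for v in (q-[390,195]+.5)*6.67),3,(0,255,255),-1)
for q in S:cv2.circle(B,tuple(int(v) for v in (q-[215,115]+.5)*6.67),3,(0,255,255),-1)
cv2.imwrite('pics/ov4.png',np.vstack([np.hstack([A,B]),np.hstack([cr(c['img'],370,160,120,90),cr(s['img'],180,80,120,90)])]))
E
```

```text
t: 13.2
position: [0.4999, -0.2803, 0.3951]
eef_rot: [-180.0, -0.0, 32.5]
wrist_force: [-0.4, -0.0, 0.9]
grip_width: 0.0654
grasp_force: 0.0
t: 14.45
position: [0.5045, -0.2847, 0.3951]
eef_rot: [-180.0, -0.0, 72.5]
wrist_force: [0.3, 0.4, -0.0]
grip_width: 0.0654
grasp_force: 0.0
t: 15.2
position: [0.5043, -0.2855, 0.3949]
eef_rot: [180.0, -0.0, 89.9]
wrist_force: [-0.8, 0.2, 0.4]
grip_width: 0.0651
grasp_force: 0.0
```

View pics/ov4.png

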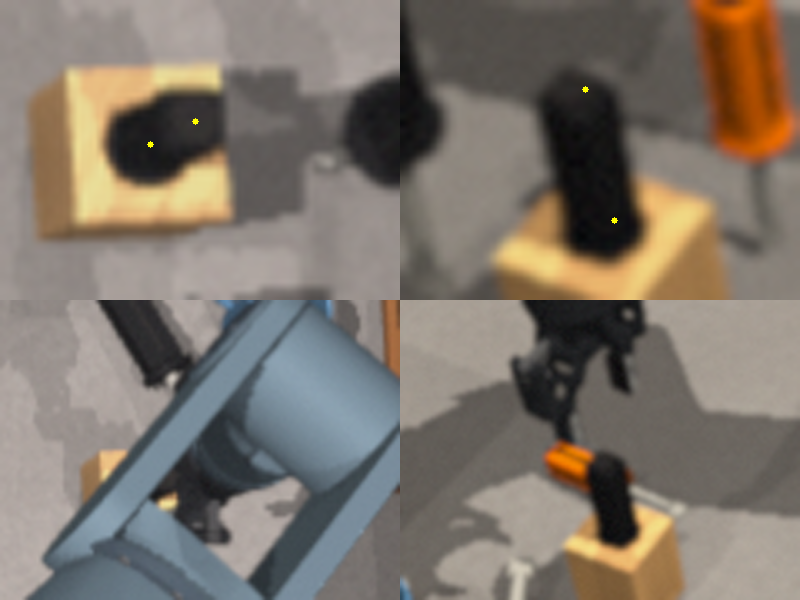

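```bash
python3 -m pendant '[{"offset":[0.1,-0.05,-0.9],"spin":0,"gripper":60},{"offset":[0,0,-1],"spin":0,"gripper":60},{"offset":[0,0,-1],"spin":0,"gripper":60},{"offset":[0,0,-0.8],"spin":0,"gripper":60},{"offset":[0,0,-0.2],"spin":0,"gripper":60},{"offset":[0,0,0],"spin":0,"gripper":60}]'
python3 -m pendant '[{"offset":[0,0,0],"spin":0,"gripper":230},{"offset":[0,0,0],"spin":0,"gripper":230},{"offset":[0,0,0],"spin":0,"gripper":230},{"offset":[0,0,0],"spin":0,"gripper":230},{"offset":[0,0,0],"spin":0,"gripper":230},{"offset":[0,0,0],"spin":0,"gripper":230},{"offset":[0,0,0],"spin":0,"gripper":230},{"offset":[0,0,0],"spin":0,"gripper":230}]' 30
```

```text
t: 16.05
position: [0.5066, -0.2876, 0.2974]
eef_rot: [-180.0, -0.0, 89.9]
wrist_force: [-1.0, -0.3, -0.2]
grip_width: 0.0654
grasp_force: 0.0
t: 17.05
position: [0.5069, -0.2878, 0.2982]
eef_rot: [179.9, 0.1, 89.9]
wrist_force: [-0.2, 0.9, 6.1]
grip_width: 0.0277
grasp_force: 32.0
```

```bash
python3 -m pendant '[{"offset":[0,0,0],"spin":0,"gripper":255},{"offset":[0,0,0.3],"spin":0,"gripper":255},{"offset":[0,0,0.8],"spin":0,"gripper":255},{"offset":[0,0,1],"spin":0,"gripper":255},{"offset":[0,0,1],"spin":0,"gripper":255},{"offset":[0,0,1],"spin":0,"gripper":255},{"offset":[0,0,0.7],"spin":0,"gripper":255},{"offset":[0.3,1,0],"spin":0,"gripper":255},{"offset":[0.3,1,0],"spin":0,"gripper":255},{"offset":[0.3,1,0],"spin":0,"gripper":255}]' 110
python3 -m pendant '[{"offset":[0.3,1,0],"spin":0,"gripper":255},{"offset":[0.3,1,0],"spin":0,"gripper":255},{"offset":[0.3,1,0],"spin":0,"gripper":255},{"offset":[0.3,1,0],"spin":0,"gripper":255},{"offset":[0,0,0],"spin":0,"gripper":255}]'
python3 - <<'E'
from m1 import *
cv2.imwrite('pics/top5.png',c['img']);cv2.imwrite('pics/scene5.png',s['img'])
p=env.sense()['position'];t=[*p[:2],p[2]-.284];print(p,proj(c,[t]),proj(s,[t]))
u=proj(s,[t])[0].astype(int);v=proj(c,[t])[0].astype(int)
A=cv2.resize(s['img'][u[1]-30:u[1]+15,u[0]-30:u[0]+30],(800,600),interpolation=2)
B=cv2.resize(c['img'][v[1]-15:v[1]+15,v[0]-20:v[0]+20],(320,240),interpolation=2);A[360:,480:]=B
cv2.imwrite('pics/ov5.png',A)
E
```

```text
t: 18.3
position: [0.529, -0.2117, 0.4168]
eef_rot: [-179.9, -0.0, 89.9]
wrist_force: [0.8, -0.7, -1.3]
grip_width: 0.027
grasp_force: 108.0
t: 18.92
position: [0.5591, -0.111, 0.4168]
eef_rot: [-179.9, -0.0, 90.1]
wrist_force: [-0.0, -0.1, -1.8]
grip_width: 0.0272
grasp_force: 108.0
[ 0.55890522 -0.11262246  0.41685583] [[355.69599126 195.45947175]] [[286.02806195 173.86943142]]
```

View pics/ov5.png

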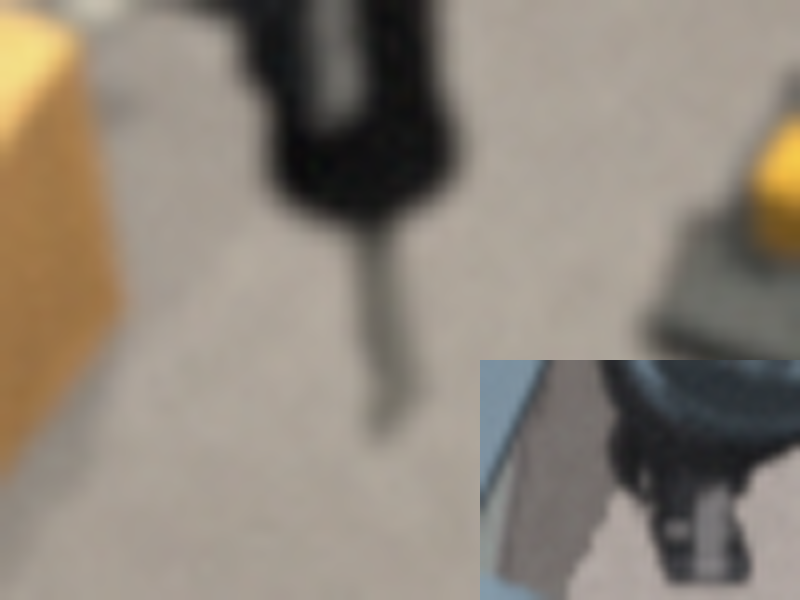

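```bash
python3 -m pendant '[{"offset":[0.24,0.96,0],"spin":1,"gripper":255},{"offset":[0.24,0.96,0],"spin":1,"gripper":255},{"offset":[0.24,0.96,0],"spin":1,"gripper":255},{"offset":[0.24,0.96,0],"spin":1,"gripper":255},{"offset":[0.24,0.96,0],"spin":1,"gripper":255},{"offset":[0,0,0],"spin":1,"gripper":255},{"offset":[0,0,0],"spin":1,"gripper":255},{"offset":[0,0,0],"spin":1,"gripper":255},{"offset":[0,0,0],"spin":1,"gripper":255},{"offset":[0,0,0],"spin":1,"gripper":255}]'
python3 -m pendant '[{"offset":[0,0,0],"spin":1,"gripper":255},{"offset":[0,0,0],"spin":1,"gripper":255},{"offset":[0,0,0],"spin":1,"gripper":255},{"offset":[0,0,0],"spin":1,"gripper":255},{"offset":[0,0,-0.5],"spin":1,"gripper":255},{"offset":[0,0,-0.5],"spin":1,"gripper":255},{"offset":[0,0,-0.5],"spin":1,"gripper":255},{"offset":[0,0,-0.4],"spin":1,"gripper":255},{"offset":[0,0,0],"spin":0.25,"gripper":255},{"offset":[0,0,0],"spin":0,"gripper":255}]'
python3 - <<'E'
from m1 import *
cv2.imwrite('pics/top6.png',c['img']);cv2.imwrite('pics/scene6.png',s['img'])
st=env.sense();p=st['position'];t=np.array([*p[:2],p[2]-.284]);print(p,st['eef_rot'],st['wrist_force'])
print('tip',proj(c,[t]),proj(s,[t]),'jac/mm',[(proj(s,[t+d])-proj(s,[t])).round(2) for d in np.eye(3)*.001])
print('screw top-only',atz(c,[[314.26,189.7]],.066),'scene-only',atz(s,[[319.2,213.0]],.066))
u=np.array([320,208])
A=cv2.resize(s['img'][u[1]-25:u[1]+20,u[0]-30:u[0]+30],(800,600),interpolation=2)
for q,col in((proj(s,[t])[0],(0,255,255)),(np.array([319.2,213]),(0,0,255))):
    cv2.circle(A,tuple(int(v) for v in (q-u+[30.5,25.5])*13.33),3,col,-1)
cv2.imwrite('pics/ov6.png',A)
E
```

```text
t: 20.27
position: [0.589, 0.0062, 0.417]
eef_rot: [-180.0, -0.0, 130.0]
wrist_force: [-0.8, -0.2, -0.8]
grip_width: 0.0267
grasp_force: 108.0
t: 21.52
position: [0.5892, 0.0068, 0.3701]
eef_rot: [-180.0, 0.0, 162.8]
wrist_force: [-0.4, 0.3, -0.8]
grip_width: 0.0267
grasp_force: 108.1
[0.5892289  0.00709631 0.37036797] [1.79998446e+02 6.05965270e-02 1.62856260e+02] [ 0.95637765 -0.28610939 -2.45824928]
tip [[315.10078493 187.56437017]] [[319.33773976 209.03576236]] jac/mm [array([[-0.19,  0.27]]), array([[0.32, 0.15]]), array([[-0.01, -0.22]])]
screw top-only [[0.58639746 0.00943071 0.066     ]] scene-only [[0.58841454 0.00554696 0.066     ]]
```

View pics/ov6.png

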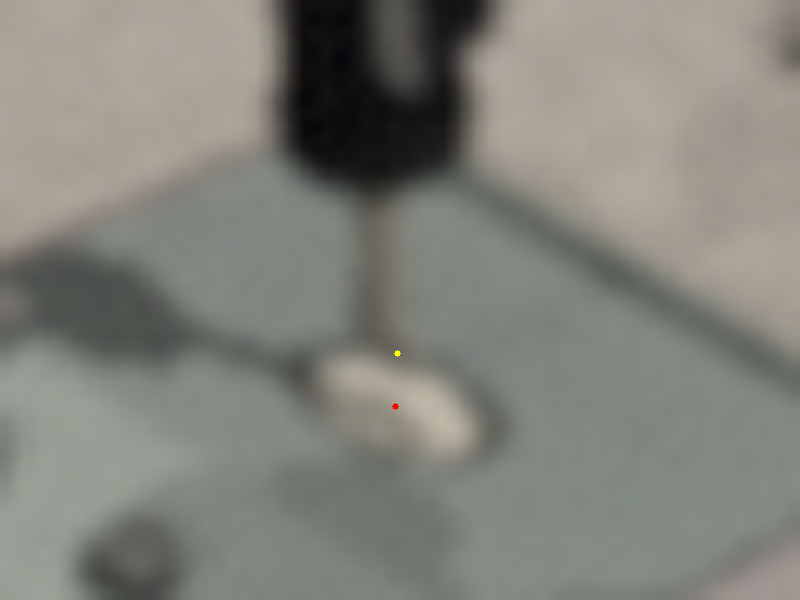

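```bash
python3 -m pendant '[{"offset":[-0.07,0.07,-0.3],"spin":0,"gripper":255},{"offset":[0,0,-0.3],"spin":0,"gripper":255},{"offset":[0,0,-0.1],"spin":0,"gripper":255},{"offset":[0,0,0],"spin":0,"gripper":255}]'
python3 -m pendant '[{"offset":[0,0,-0.1],"spin":0,"gripper":255},{"offset":[0,0,-0.1],"spin":0,"gripper":255},{"offset":[0,0,0],"spin":0,"gripper":255}]'
```

```text
t: 22.12
position: [0.5872, 0.0093, 0.3517]
eef_rot: [-180.0, -0.0, 162.9]
wrist_force: [1.1, 0.2, -2.2]
grip_width: 0.027
grasp_force: 108.1
t: 22.5
position: [0.5874, 0.0091, 0.3473]
eef_rot: [-180.0, 0.0, 162.9]
wrist_force: [0.6, -1.3, -0.4]
grip_width: 0.0263
grasp_force: 108.4
```

```bash
python3 -m pendant '[{"offset":[0,0,-0.1],"spin":0,"gripper":255},{"offset":[0,0,0],"spin":0,"gripper":255}]'
python3 -m pendant '[{"offset":[0.03,0,-0.1],"spin":0,"gripper":255},{"offset":[0,0,0],"spin":0,"gripper":255}]'
```

```text
t: 22.75
position: [0.5878, 0.0089, 0.3452]
eef_rot: [-180.0, 0.1, 162.9]
wrist_force: [2.8, -2.6, 0.1]
grip_width: 0.0269
grasp_force: 108.5
t: 23.0
position: [0.5886, 0.0089, 0.343]
eef_rot: [-180.0, 0.1, 162.9]
wrist_force: [2.5, -2.7, 4.9]
grip_width: 0.0271
grasp_force: 109.1
```

```bash
python3 -m pendant '[{"offset":[0.05,-0.02,-0.1],"spin":0,"gripper":255},{"offset":[0,0,0],"spin":0,"gripper":255}]'
python3 -m pendant '[{"offset":[0.05,-0.02,-0.1],"spin":0,"gripper":255},{"offset":[0,0,0],"spin":0,"gripper":255}]'
python3 -m pendant '[{"offset":[0.05,0,-0.1],"spin":0,"gripper":255},{"offset":[0,0,0],"spin":0,"gripper":255}]'
```

```text
t: 23.25
position: [0.5898, 0.0086, 0.3408]
eef_rot: [180.0, 0.1, 162.9]
wrist_force: [1.0, -1.6, 7.9]
grip_width: 0.0267
grasp_force: 109.2
t: 23.5
position: [0.5911, 0.0082, 0.3387]
eef_rot: [180.0, 0.1, 162.9]
wrist_force: [1.0, -0.7, 9.4]
grip_width: 0.0267
grasp_force: 110.0
t: 23.75
position: [0.5923, 0.0082, 0.3382]
eef_rot: [-180.0, 0.1, 163.0]
wrist_force: [-5.0, -1.8, 21.1]
grip_width: 0.0268
grasp_force: 111.5
```

```bash
for i in 1; do python3 -m pendant '[{"offset":[0,0,0],"spin":-1,"gripper":255},{"offset":[0,0,0],"spin":-1,"gripper":255},{"offset":[0,0,0],"spin":-1,"gripper":255},{"offset":[0,0,0],"spin":-1,"gripper":255},{"offset":[0,0,0],"spin":0,"gripper":255}]'; python3 -c "
from station import env;print(env.sense()['moment'])"; done
```

```text
t: 24.38
position: [0.5921, 0.0083, 0.3384]
eef_rot: [180.0, 0.1, 146.9]
wrist_force: [-5.8, -0.1, 23.0]
grip_width: 0.0273
grasp_force: 111.4
[0.03945554 1.64865481 0.15385375]
```

```bash
for i in 1; do python3 -m pendant '[{"offset":[-0.02,0,0],"spin":-1,"gripper":255},{"offset":[0,0,0],"spin":-1,"gripper":255},{"offset":[-0.02,0,0],"spin":-1,"gripper":255},{"offset":[0,0,0],"spin":-1,"gripper":255},{"offset":[0,0,0],"spin":0,"gripper":255}]'; python3 -c "
from station import env;print(env.sense()['moment'])"; done
```

```text
t: 25.0
position: [0.5915, 0.0084, 0.339]
eef_rot: [179.9, 0.2, 130.9]
wrist_force: [-5.6, -0.4, 24.1]
grip_width: 0.0262
grasp_force: 111.5
[0.11436902 1.41648182 0.12732316]
```

```bash
for i in 1; do python3 -m pendant '[{"offset":[-0.02,0,0],"spin":-1,"gripper":255},{"offset":[0,0,0],"spin":-1,"gripper":255},{"offset":[-0.02,0,0],"spin":-1,"gripper":255},{"offset":[0,0,0],"spin":-1,"gripper":255},{"offset":[-0.02,0,0],"spin":-1,"gripper":255},{"offset":[0,0,0],"spin":0,"gripper":255}]'; python3 -c "
from station import env;print(env.sense()['moment'])"; done
```

```text
t: 25.75
position: [0.5905, 0.0084, 0.3397]
eef_rot: [179.7, 0.2, 110.9]
wrist_force: [-3.7, -0.4, 25.7]
grip_width: 0.0268
grasp_force: 111.6
[0.20698784 0.81152348 0.12516239]
```

```bash
for i in 1; do python3 -m pendant '[{"offset":[-0.02,0,0],"spin":-1,"gripper":255},{"offset":[0,0,0],"spin":-1,"gripper":255},{"offset":[-0.02,0,0],"spin":-1,"gripper":255},{"offset":[0,0,0],"spin":-1,"gripper":255},{"offset":[-0.02,0,0],"spin":-1,"gripper":255},{"offset":[0,0,0],"spin":0,"gripper":255}]'; python3 -c "
from station import env;print(env.sense()['moment'])"; done
```

```text
t: 26.5
position: [0.5895, 0.0083, 0.34]
eef_rot: [179.5, 0.0, 90.9]
wrist_force: [-1.9, 0.8, 23.9]
grip_width: 0.0266
grasp_force: 111.4
[0.07142938 0.16453797 0.06506875]
```

```bash
for i in 1; do python3 -m pendant '[{"offset":[-0.02,0,0],"spin":-1,"gripper":255},{"offset":[0,0,0],"spin":-1,"gripper":255},{"offset":[-0.02,0,0],"spin":-1,"gripper":255},{"offset":[0,0,0],"spin":-1,"gripper":255},{"offset":[0,0,0],"spin":0,"gripper":255}]'; python3 -c "
from station import env;print(env.sense()['moment'])"; done
```

```text
t: 27.12
position: [0.5889, 0.0083, 0.3401]
eef_rot: [179.4, -0.1, 74.9]
wrist_force: [0.0, 0.8, 22.4]
grip_width: 0.027
grasp_force: 111.2
[ 0.07515692 -0.38275059  0.0404985 ]
```

```bash
for i in 1 ; do python3 -m pendant '[{"offset":[0,0,0],"spin":-1,"gripper":255},{"offset":[0,0,0],"spin":-1,"gripper":255},{"offset":[0,0,0],"spin":0,"gripper":255}]'; python3 -c "
from station import env;print(env.sense()['moment'])"
python3 -m pendant '[{"offset":[0,0,0],"spin":-1,"gripper":255},{"offset":[0,0,0],"spin":-1,"gripper":255},{"offset":[0,0,0],"spin":0,"gripper":255}]'; python3 -c "
from station import env;print(env.sense()['moment'])"; done
```

```text
t: 27.5
position: [0.5886, 0.0082, 0.3396]
eef_rot: [179.5, -0.1, 66.9]
wrist_force: [0.2, -0.3, 21.6]
grip_width: 0.0269
grasp_force: 110.9
[-0.15601165 -0.09348222  0.02504379]
t: 27.88
position: [0.5886, 0.0082, 0.3395]
eef_rot: [179.6, -0.2, 58.9]
wrist_force: [0.1, -0.4, 20.7]
grip_width: 0.0265
grasp_force: 111.1
[-0.0386855  -0.12061152  0.09403645]
```

```bash
python3 -m pendant '[{"offset":[0,0,0],"spin":-1,"gripper":255},{"offset":[0,0,0],"spin":0,"gripper":255}]'; python3 -c "
from station import env;print(env.sense()['moment'])"
python3 -m pendant '[{"offset":[0,0,0],"spin":-1,"gripper":255},{"offset":[0,0,0],"spin":0,"gripper":255}]'; python3 -c "
from station import env;print(env.sense()['moment'])"
```

```text
t: 28.12
position: [0.5886, 0.0082, 0.3395]
eef_rot: [179.6, -0.2, 54.9]
wrist_force: [0.1, -0.2, 21.4]
grip_width: 0.0268
grasp_force: 111.1
[-0.06560979 -0.11676999  0.20355944]
t: 28.38
position: [0.5886, 0.0083, 0.3394]
eef_rot: [179.6, -0.3, 50.9]
wrist_force: [0.6, -0.6, 20.4]
grip_width: 0.0267
grasp_force: 111.1
[-0.12101343 -0.10418578  0.27824976]
```

```bash
python3 -m pendant '[{"offset":[0,0,0],"spin":1,"gripper":255},{"offset":[0,0,0.1],"spin":1,"gripper":255},{"offset":[-0.05,0,0.1],"spin":0,"gripper":255},{"offset":[-0.05,0,0.1],"spin":0,"gripper":255},{"offset":[-0.05,0,0.1],"spin":0,"gripper":255},{"offset":[-0.02,0,0.3],"spin":0,"gripper":255},{"offset":[0,0,0.8],"spin":0,"gripper":255},{"offset":[0,0,1],"spin":0,"gripper":255},{"offset":[0,0,1],"spin":0,"gripper":255}]'
python3 -m pendant '[{"offset":[-0.3,-1,0],"spin":1,"gripper":255},{"offset":[-0.3,-1,0],"spin":1,"gripper":255},{"offset":[-0.3,-1,0],"spin":1,"gripper":255},{"offset":[-0.3,-1,0],"spin":1,"gripper":255},{"offset":[-0.3,-1,0],"spin":1,"gripper":255},{"offset":[-0.3,-1,0],"spin":1,"gripper":255},{"offset":[0,0,0],"spin":1,"gripper":255}]'
python3 - <<'E'
from m1 import *
cv2.imwrite('pics/top7.png',c['img']);cv2.imwrite('pics/scene7.png',s['img'])
def cr(i,x,y,w=100,h=75): return cv2.resize(i[y:y+h,x:x+w],(400,300),interpolation=2)
S=s['img']
cv2.imwrite('pics/ov7.png',np.vstack([np.hstack([cr(c['img'],296,172,40,30),cr(S,300,195,40,30)]),np.hstack([cr(S,240,110,120,90),cr(S,190,90,120,90)])]))
E
```

```text
t: 29.5
position: [0.5819, 0.0083, 0.4218]
eef_rot: [-179.8, 0.1, 58.9]
wrist_force: [-0.1, -0.1, -1.8]
grip_width: 0.0266
grasp_force: 108.6
t: 30.38
position: [0.5365, -0.1432, 0.4212]
eef_rot: [-179.8, -0.0, 86.9]
wrist_force: [0.3, -0.2, -2.2]
grip_width: 0.0267
grasp_force: 108.4
```

View pics/ov7.png

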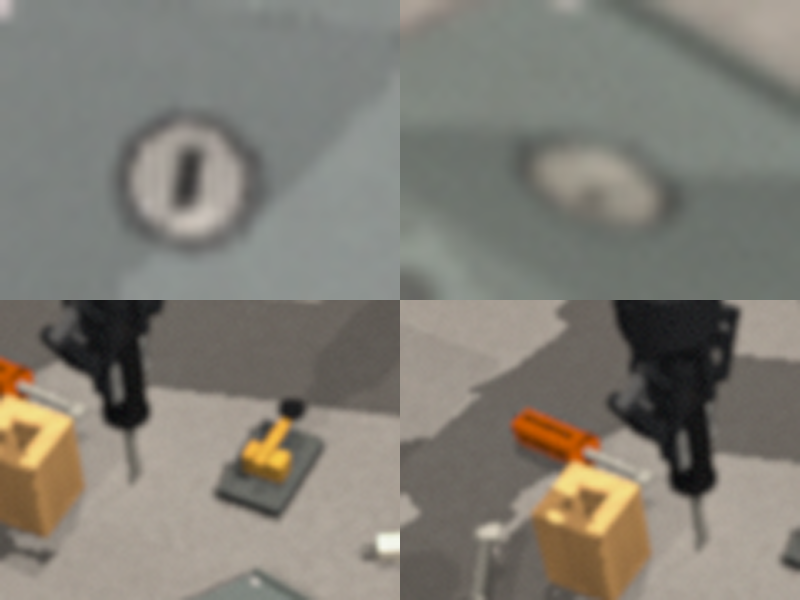

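```bash
python3 - <<'E'
from m1 import *
p=env.sense()['position'];print(proj(s,[[.507,-.288,.092],[p[0],p[1],p[2]-.284]]),'seen hole ~250.6,153.3; tip ~279.7,164.5')
for z in(.092,):print(atz(s,[[250.6,153.3],[251.8,153.3]],z))
E
python3 -m pendant '[{"offset":[-0.2,-1,0],"spin":0.75,"gripper":255},{"offset":[-0.2,-1,0],"spin":0,"gripper":255},{"offset":[-0.2,-1,0],"spin":0,"gripper":255},{"offset":[-0.2,-1,0],"spin":0,"gripper":255},{"offset":[-0.2,-1,0],"spin":0,"gripper":255},{"offset":[-0.2,-0.8,0],"spin":0,"gripper":255},{"offset":[0,0,0],"spin":0,"gripper":255}]'
```

```text
[[246.28876097 149.32409262]
 [281.16885033 163.61807582]] seen hole ~250.6,153.3; tip ~279.7,164.5
[[ 0.51405616 -0.26764469  0.092     ]
 [ 0.51237876 -0.26454565  0.092     ]]
t: 31.45
position: [0.5072, -0.2877, 0.4219]
eef_rot: [-180.0, -0.0, 89.8]
wrist_force: [-0.1, -0.3, -1.2]
grip_width: 0.0268
grasp_force: 108.4
```

```bash
python3 -m pendant '[{"offset":[0,0.05,-0.8],"spin":0,"gripper":255},{"offset":[0,0,-0.8],"spin":0,"gripper":255},{"offset":[0,0,-0.4],"spin":0,"gripper":255},{"offset":[0,0,-0.4],"spin":0,"gripper":255},{"offset":[0,0,0],"spin":0,"gripper":255}]'
```

```text
t: 32.08
position: [0.5075, -0.2852, 0.3616]
eef_rot: [-179.9, -0.0, 89.9]
wrist_force: [0.1, 0.5, -1.3]
grip_width: 0.0268
grasp_force: 108.4
```

In the hole without contact (tip about 15 mm below the mouth); lowering on.

```bash
python3 -m pendant '[{"offset":[0,0,-0.8],"spin":0,"gripper":255},{"offset":[0,0,-0.8],"spin":0,"gripper":255},{"offset":[0,0,-0.5],"spin":0,"gripper":255},{"offset":[0,0,-0.2],"spin":0,"gripper":255},{"offset":[0,0,-0.1],"spin":0,"gripper":255},{"offset":[0,0,0],"spin":0,"gripper":255}]'
```

```text
t: 32.83
position: [0.5077, -0.2857, 0.3027]
eef_rot: [180.0, 0.0, 89.9]
wrist_force: [0.1, 0.1, -2.0]
grip_width: 0.027
grasp_force: 108.4
```

```bash
python3 -m pendant '[{"offset":[0,0,-0.1],"spin":0,"gripper":255},{"offset":[0,0,-0.1],"spin":0,"gripper":255},{"offset":[0,0,0],"spin":0,"gripper":255}]'
```

```text
t: 33.2
position: [0.5078, -0.2857, 0.2984]
eef_rot: [180.0, 0.0, 89.9]
wrist_force: [-1.4, 1.4, 5.5]
grip_width: 0.0269
grasp_force: 109.4
```

Contact at the original seat height, so the guard is down. Release and retreat.

```bash
python3 -m pendant '[{"offset":[0,0,0],"spin":0,"gripper":200},{"offset":[0,0,0],"spin":0,"gripper":140},{"offset":[0,0,0],"spin":0,"gripper":80},{"offset":[0,0,0],"spin":0,"gripper":60},{"offset":[0,0,0],"spin":0,"gripper":60},{"offset":[0,0,0.5],"spin":0,"gripper":60},{"offset":[0,0,1],"spin":0,"gripper":60},{"offset":[0,0,1],"spin":0,"gripper":60},{"offset":[0,0,1],"spin":0,"gripper":60},{"offset":[0,0,1],"spin":0,"gripper":60}]' 20
python3 -m pendant '[{"offset":[-1,0,0.5],"spin":0,"gripper":60},{"offset":[-1,0,0],"spin":0,"gripper":60},{"offset":[-1,0,0],"spin":0,"gripper":60},{"offset":[-1,0,0],"spin":0,"gripper":60},{"offset":[-1,0,0],"spin":0,"gripper":60},{"offset":[0,0,0],"spin":0,"gripper":60}]'
python3 - <<'E'
from m1 import *
S=s['img'];T=c['img']
def cr(i,x,y,w=100,h=75): return cv2.resize(i[y:y+h,x:x+w],(400,300),interpolation=2)
cv2.imwrite('pics/ov8.png',np.vstack([np.hstack([cr(S,190,90,120,90),cr(S,385,205)]),np.hstack([cr(T,370,160,120,90),cr(T,296,172,40,30)])]))
E
```

```text
t: 34.45
position: [0.5075, -0.2855, 0.4116]
eef_rot: [180.0, 0.0, 89.9]
wrist_force: [1.0, -0.1, -0.1]
grip_width: 0.0654
grasp_force: 0.0
t: 35.2
position: [0.3817, -0.2856, 0.4232]
eef_rot: [180.0, 0.1, 89.8]
wrist_force: [0.2, 1.1, 0.3]
grip_width: 0.0651
grasp_force: 0.0
```

View pics/ov8.png

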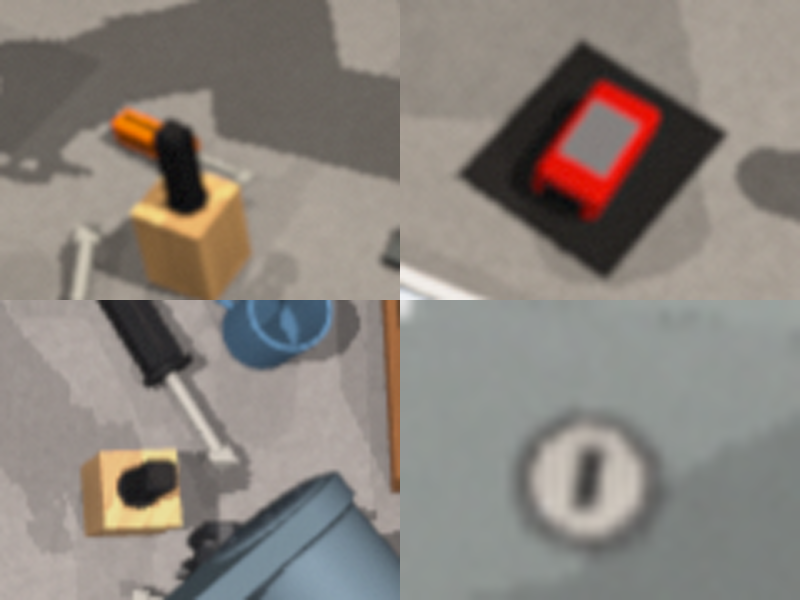

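The picture shows the driver upright in its block, guard down. The pack lies flat on the mat, and the slot points up and down the slope. Handing in.

```bash
python3 -c "
from station import env;print(env.finish_job())"
```

```text
the job is handed in; nothing more can be done
None
```

I handed the job in at about 35 s: the pack lies flat on the mat, the screw is turned to its end stop (slot up and down the slope), and the screwdriver stands upright in its block; I couldn't measure from the pictures how far the screw sprang back out, the hand-in returned no verdict, and the two look-alike screwdrivers were found lying on the desk partway through — the arm wasn't near them, so I think they toppled by themselves.

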